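Screen the heat sink out of the salvaged hardware

TASK

Lift the handle of the tip tray so that everything in it slides out onto the sorting grate and the three small spacers drop through the bars, then lower the tray again. Pick the heat sink that stays on top off the grate and lay it in the square grey dish.

Things in the scene. Friction and masses are not known exactly. Their poses are not given: they have to be found in the camera images.
- tray (a joint): Tip tray: aluminium pan 115 mm long, 90 mm wide inside, walls 18 mm, hinged to the sorting screen at its open mouth beside the grate. Hinge angle in rad: 0 = level (start), growing as the handle end is lifted, stop at 0.8. The parts, of smooth metal, slide out from 0.2 to 0.5; 0.7 empties it surely. It falls back if let go, so lower it by the handle.
- tray_handle (a point): Middle of the tray's handle: level round steel bar 12 mm thick, 92 mm long, 108 mm above the bench at first, nothing near it for 27 mm below. The point turns with the tray: x along the tray to the grate, y along the bar, parallel to the hinge, z up. The hinge line lies 175 mm along +x and 45 mm along -z from it: the bar moves on an arc of 181 mm and may turn in the fingers.
- grate_mid (a point): Centre of the grate at the top of its bars, 55 mm above the bench, fixed. Five 4 mm steel bars with 20 mm gaps run along x, straight away from the tray; three thin ties 5 mm lower cross them. z is up. Inside 140 x 140 mm; 4 mm walls rise 30 mm above the bars on three sides; the tray's mouth is on the -x side, 66 mm from here, 8 mm above the bars. Below is a closed pan, floor 4 mm above the bench.
- heatsink_mid (a point): Centre of the oversize piece: a dark finned heat sink, 46 x 46 mm (x, y) and 26 mm high (z), about 70 g, lying in the tray at the start. Too large for the gaps whichever way it lies.
- spacer0_mid (a point): Centre of a brass spacer, a short round bush with bevelled ends, 12 mm across, 10 mm high, in the tray at the start; it passes between the bars.
- spacer1_mid (a point): Centre of a second spacer, the same.
- spacer2_mid (a point): Centre of a third spacer, the same.
- dish_floor (a point): Middle of the inner floor of the square grey dish, fixed, 120 x 120 mm outside, walls 4 mm thick and 18 mm high overall; its floor is 4 mm above the bench. x and y along its sides. A white round bowl of similar size stands on the other side of the screen and is not wanted.
Mind the look-alikes: they are no part of the job. Of the things shaped like the part that bears heatsink_mid, the dark steel one is meant.

How it is judged:
On the way, in this order (a step that is already met when the one before it is completed fails the run):
1. the tray is tipped up (value of joint tray above 0.12 rad), for 0.1 s.
2. the spacers are through the grate and the heat sink lies on top of it (height (world z) of each of spacer0_mid, spacer1_mid, spacer2_mid below 0.045 m and x of heatsink_mid in the frame of grate_mid between -0.07 and 0.07 m and y of heatsink_mid in the frame of grate_mid between -0.07 and 0.07 m and z of heatsink_mid in the frame of grate_mid between 0.005 and 0.04 m and contact force between the fingers and heatsink below 0.1 N), for 0.2 s.
At the end, for the whole second after the job is handed in: The heat sink rests in the square dish, its centre within 50 mm of the dish's middle and under 25 mm above its floor. The tray is within 0.1 rad of level. The three spacers lie in the pan under the grate (centres under 45 mm above the bench, within 110 mm of the grate's middle) (horizontal distance between heatsink_mid and dish_floor below 0.05 m and z of heatsink_mid in the frame of dish_floor below 0.025 m and linear speed of heatsink below 0.03 m/s and value of joint tray below 0.1 rad and height (world z) of each of spacer0_mid, spacer1_mid, spacer2_mid below 0.045 m and horizontal distance between each of spacer0_mid, spacer1_mid, spacer2_mid and grate_mid below 0.11 m); the robot touches nothing.
It also fails if it takes over 54 s, if anything falls off the work surface, if the arm or the gripper's body presses on something with over 40 N, if the wrist force passes 120 N, or if a joint passes its speed limit or range.

ROBOT

A 6-joint arm with a two-finger parallel gripper is mounted at the origin on the work surface. World frame = base frame: x ahead of the robot, y to its left, z up, the work surface at z = 0. Lengths are in m, angles in rad, forces in N, time in s.
With the tool pointing down it reaches from about 0.35 to 0.775 m from the base axis. Payload 5.5 kg.
Tool frame: the origin (TCP) lies midway between the tips of the shut fingers; the grasp point (between the pads) lies 19 mm behind it (pinch_z is the distance from the TCP to the grasp point, in m); z points along the fingers, x is the direction in which the jaws open and shut, and the axes are right-handed (so a half turn about z gives the same grasp; the last joint's range is limited). The gripper opens to 85 mm and grips with 20 to 120 N. Pads are 22 mm wide; open, the fingers measure 114 mm over their backs; the gripper's body (76 mm by 85 mm) begins 54 mm behind the grasp point. The pads swing forward as they close: fully open they stand 13 mm farther back than shut.
Start: joints at [-1.344, 0.313, 0.046, 1.304, 0, 1.431], TCP at [0.206, -0.537, 0.231] pointing down, gripper open.
Joint ranges: [-2.76, 2.76], [-0.86, 1.69], [-1.03, 1.26], [-2.2, 2.34], [-1.47, 1.5], [-3.14, 3.14]. Speed limits (rad/s): [2.57, 2.57, 3.14, 3.14, 3.14, 3.14].

INTERFACE

Orientations are given as a unit quaternion [w, x, y, z].
In Python, from workcell import get_state, read_camera, camera_info, hand_in, trace, pinch_z gives the robot as it stands. The module is installed in compiled form; this text tells all that it offers.
- The arm moves only by the tool arm_command, never from a script. Its argument "steps" is text: rows parted by semicolons, each of 4 numbers parted by spaces: the shift along the world's x, y, z in mm, then the turn about the world's z in rad. In form: tx ty tz spin; .... A call has 1 to 20 rows; each row is the pose to reach, as a shift and turn from the pose measured when the call began; what a row does not reach only later rows make up. A row lasts 1/8 s, in which the tool goes at most 62.5 mm and 10.7 degrees, less where a joint would pass 70% of its speed; a pose out of reach is approached as far as the arm can. A call with a gripper value outside its range is refused whole. "fingers" is the gripper command: -1 is shut, 1 is fully open, values between are in proportion, set as the call begins (left out, the last holds). The fingers move at their own pace and stop on an object; "newtons" is the grip in N (left out, the last holds). Time passes only in rows, so rows that repeat a pose let the fingers close. It gives the time, the measured TCP pose, the force and the opening at its end, in the units of the state.
- get_state(): the state, without advancing time (a new reading comes with each control period).
- read_camera(name): name is "side" or "top" or "wrist"; returns the picture (480x640x3 uint8, red, green, blue); there is no depth.
- camera_info(name): a dict with "mtx" (3x3 intrinsics, pixels), "k1" (the pictures are not rectified: a ray, as slopes to the right and down, at radius r is drawn at 1 + k1 r^2 times it, then the intrinsics apply), "R" (3x3) and "t" (3): a world point X has camera coordinates R X + t. Camera axes: x right, y down, z forward; pixel columns grow to the right and rows downward; lengths in m; the calibration is good to about 2 mm. A picture is of the moment at which its call begins: read the wrist's pose just before it. camera_info takes no time and is no camera call; for the wrist camera it gives the pose at the moment of the call.
- hand_in(): hands the job in, once; it reports no verdict.
Trained networks look in the newest picture that a camera, given by its name, has taken for a name from the list of things; names that differ only in an ending like _2 or _b are one class to them, and where a whole thing is asked for, a point or a joint stands for the part that bears it (a point fixed in the world has none). Each returns a list of dicts, best first, with "score" (0 to 1); they miss things now and then, are a little off and sometimes report something else, mostly with a low value. They report only what shows in the picture. A call takes as long as a camera call. They do not tell look-alikes from the thing itself.
- trace(camera, name): "mask" (480x640 bool, what is visible of it) and "box" ([left, top, width, height] in pixels, round what is visible of it).
The state is a dict: "clock": time; "joint_pos": joint angles; "qvel": joint speeds; "tau": joint torques, N m; "tcp_pos": TCP position; "orientation": TCP orientation; "wrist_force": force on the tool from outside, world axes, zero at the start; "ft_torque": the same for the moment, N m; "finger_gap": finger opening in m.
Only numpy, scipy, OpenCV 4.12 (cv2) and the standard library are available. Lean on these libraries where they do the work, as an engineer would, in place of code of your own. Each camera call takes 0.05 s, during which the arm holds its last target.

## Working session

There is one attempt and no reset: what is moved stays moved. The work goes in short steps, Python scripts to look and compute and a tool call to move; the robot and the scene stay as the last step left them, time stands still between calls to the robot, and variables do not carry over. Pictures are saved under pics/ and viewed, and the job is handed in when it is done.

Besides the shell and the picture viewer there is one more tool, called after "Request:" as a command line: name --argument value ..., lists and objects as JSON in quotes. arm_command: Moves the arm, as the interface text tells. Its arguments: {"type":"object","properties":{"steps":{"type":"string"},"fingers":{"type":"number"},"newtons":{"type":"number"}},"required":["steps"]}

```bash
mkdir -p pics; python3 - <<'E'
from workcell import *
import cv2,numpy as np
print(get_state())
for n in("side","top","wrist"):
    im=read_camera(n); cv2.imwrite(f"pics/{n}0.png",im[:,:,::-1]); c=camera_info(n)
    print(n,np.array(c["mtx"]).round(1).tolist(),c["k1"],np.array(c["R"]).round(3).tolist(),np.array(c["t"]).round(3).tolist())
print(pinch_z)
E
```

```text
{'clock': 0.0, 'joint_pos': array([-1.34357937e+00,  3.13998855e-01,  4.49605412e-02,  1.30361705e+00,
        8.76665263e-07,  1.43114585e+00]), 'qvel': array([-0.00058296,  0.00186098, -0.00098631, -0.00034403, -0.00063703,
        0.00011871]), 'tau': array([ 7.65087748e-05, -4.80630362e+01,  2.98532188e+01,  1.95602572e-02,
       -3.87889554e-05,  6.23702178e-06]), 'tcp_pos': array([ 0.2060927 , -0.53623174,  0.23040223]), 'orientation': array([-6.28194743e-04,  8.24224456e-01, -5.66262468e-01, -6.85111844e-04]), 'wrist_force': array([ 0.67256021, -0.21197115, -0.65550246]), 'ft_torque': array([ 0.00368718,  0.00055812, -0.01885793]), 'finger_gap': 0.08509529663128476}
side [[435.7, 0.0, 320.7], [0.0, 435.7, 249.5], [0.0, 0.0, 1.0]] -0.07972849046870169 [[-0.818, -0.575, 0.016], [-0.41, 0.563, -0.718], [0.403, -0.594, -0.696]] [0.443, 0.287, 0.657]
top [[604.2, 0.0, 329.3], [0.0, 604.2, 243.5], [0.0, 0.0, 1.0]] 0.027140488792353826 [[-0.051, -0.999, 0.001], [-0.979, 0.05, -0.2], [0.199, -0.011, -0.98]] [0.025, 0.538, 1.115]
wrist [[357.8, 0.0, 318.7], [0.0, 357.8, 238.1], [0.0, 0.0, 1.0]] 0.012664795442327322 [[0.358, -0.934, -0.001], [-0.9, -0.345, 0.266], [-0.249, -0.095, -0.964]] [-0.575, -0.034, 0.378]
0.0187
```

View pics/top0.png

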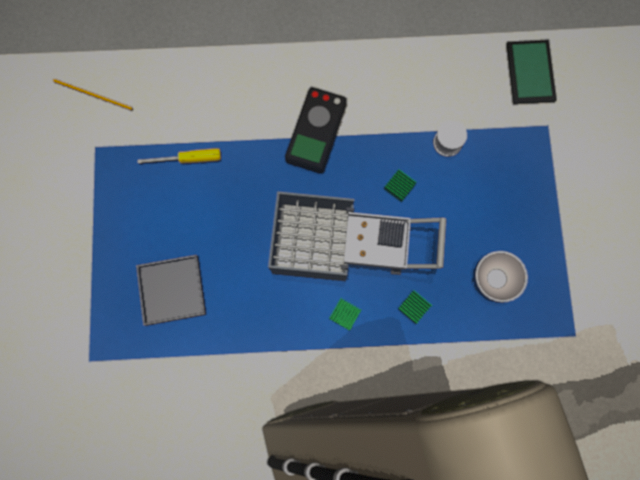

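View pics/side0.png

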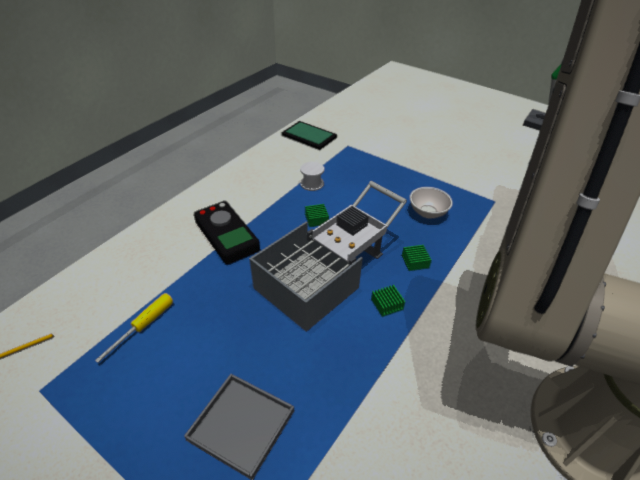

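View pics/wrist0.png

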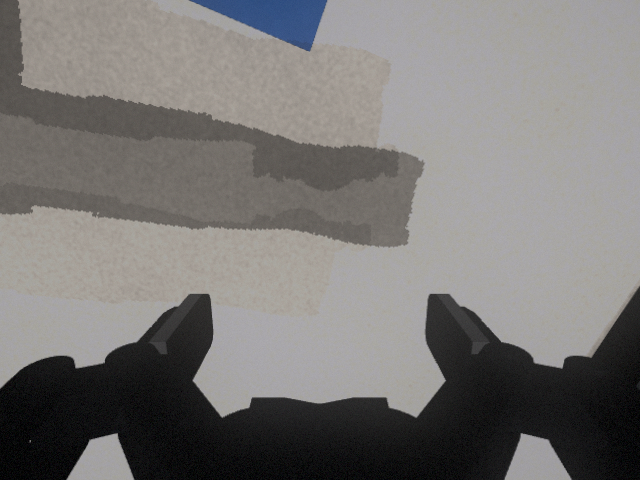

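Candidates for the heat sink are the dark one at top (391,233), inside the tray, and the green ones at (400,184), (414,306) and (345,313). The dark one in the tray fits the description. I'll check it in a close crop and measure it.

```bash
cat > h.py <<'E'
import numpy as np,cv2
from workcell import *
def ray(n,uv,c=None):
    c=c or camera_info(n); K=np.array(c["mtx"]);R=np.array(c["R"]);t=np.array(c["t"])
    uv=np.atleast_2d(np.array(uv,float))
    d=cv2.undistortPoints(uv.reshape(-1,1,2),K,np.array([c["k1"],0,0,0.])).reshape(-1,2)
    D=np.c_[d,np.ones(len(d))]@R
    return -R.T@t,D
def atz(n,uv,z,c=None):
    o,D=ray(n,uv,c); return o+D*((z-o[2])/D[:,2])[:,None]
def proj(n,X,c=None):
    c=c or camera_info(n);R=np.array(c["R"]);t=np.array(c["t"])
    return cv2.projectPoints(np.atleast_2d(np.array(X,float)),cv2.Rodrigues(R)[0],t,np.array(c["mtx"]),np.array([c["k1"],0,0,0.]))[0].reshape(-1,2)
def tri(a,ua,b,ub):
    o1,d1=ray(a,ua);o2,d2=ray(b,ub);d1=d1[0];d2=d2[0]
    s=np.linalg.lstsq(np.c_[d1,-d2],o2-o1,rcond=None)[0]
    p,q=o1+s[0]*d1,o2+s[1]*d2
    return (p+q)/2,np.linalg.norm(p-q)
E
python3 - <<'E'
import cv2
t=cv2.imread("pics/top0.png");s=cv2.imread("pics/side0.png")
cv2.imwrite("pics/top0c.png",cv2.resize(t[180:300,260:460],None,fx=4,fy=4,interpolation=cv2.INTER_CUBIC))
cv2.imwrite("pics/side0c.png",cv2.resize(s[170:330,240:440],None,fx=3.7,fy=3.7,interpolation=cv2.INTER_CUBIC))
cv2.imwrite("pics/top0d.png",cv2.resize(t[240:340,120:220],None,fx=5,fy=5,interpolation=cv2.INTER_CUBIC))
E
```

```text
(no output)
```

View pics/top0c.png

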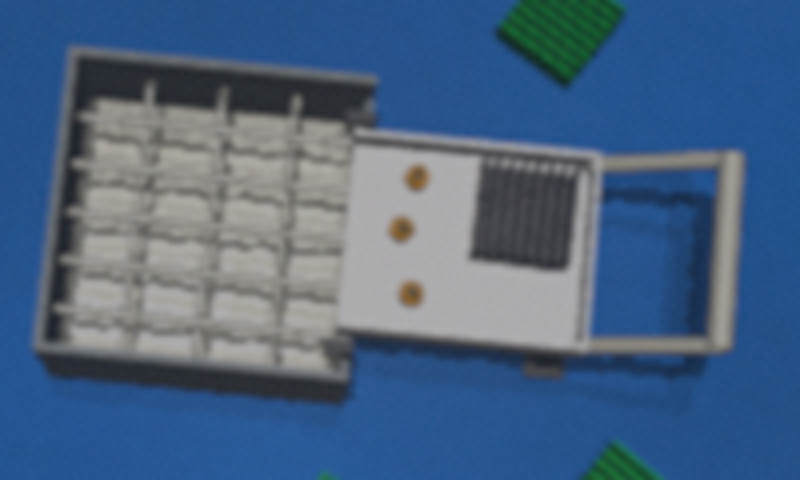

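View pics/side0c.png

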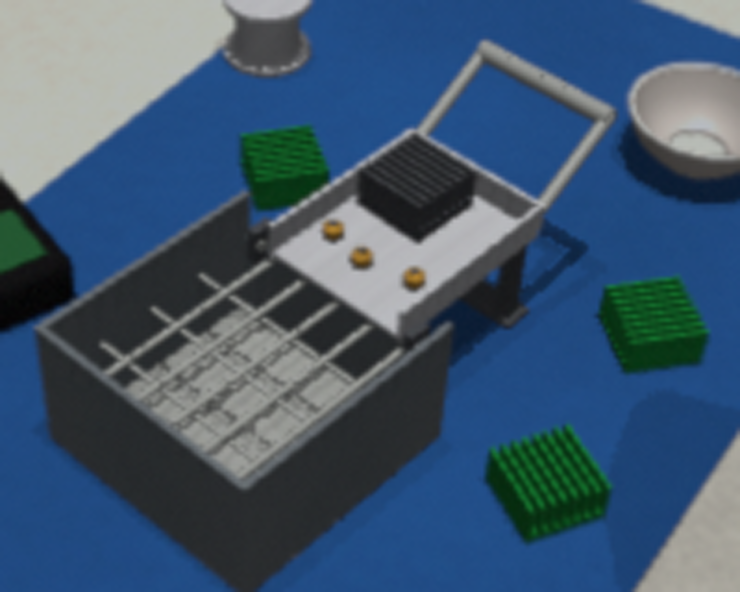

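View pics/top0d.png

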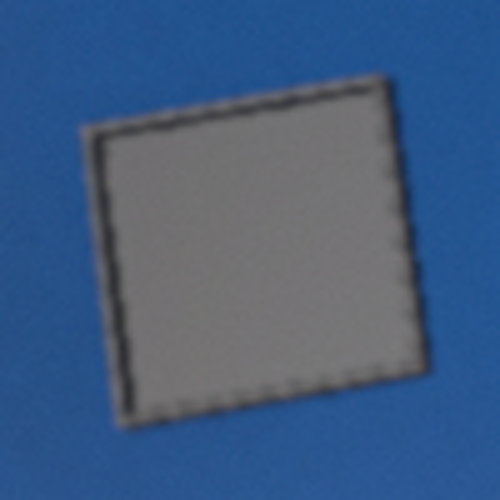

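Crops: the piece in the tray is dark and finned, so it is the right one. The handle bar runs from (444,218) to (440,268) in top. The grate rim and the square dish are clear too.

```bash
python3 - <<'E'
from h import *
T=lambda x,y:(260+x/4-.37,180+y/4-.37)
S=lambda x,y:(240+x/3.7-.37,170+y/3.7-.37)
D=lambda x,y:(120+x/5-.4,240+y/5-.4)
a,b=atz("top",[T(732,152),T(720,352)],0.108)
print("bar top",a.round(4),b.round(4),np.linalg.norm(a-b))
print("tri",tri("top",T(732,152),"side",S(485,45)),tri("top",T(720,352),"side",S(608,113)))
g=atz("top",[T(72,48),T(378,78),T(349,378),T(38,350)],0.085);print("rim",g.round(4).tolist(),[np.linalg.norm(g[i]-g[i-1]).round(4) for i in range(4)])
d=atz("top",[D(82,128),D(388,75),D(428,372),D(120,427)],0.018);print("dish",d.round(4).tolist(),d.mean(0),[np.linalg.norm(d[i]-d[i-1]).round(4) for i in range(4)])
hs=atz("top",[T(480,160),T(582,168),T(568,270),T(470,258)],0.085);print("hs",hs.round(4).tolist(),hs.mean(0),[np.linalg.norm(hs[i]-hs[i-1]).round(4) for i in range(4)])
m=(a+b)/2; y=(a-b)/np.linalg.norm(a-b); 
gc=g.mean(0);x=np.array([y[1],-y[0],0]); x=x if x@(gc-m)>0 else -x
print("mid",m,"x",x,"grate",gc,"predicted grate",m+x*(.175+.066), "dirs",[(g[0]-g[1])/np.linalg.norm(g[0]-g[1]),(g[3]-g[2])/np.linalg.norm(g[3]-g[2])])
E
```

```text
bar top [ 0.5656 -0.2142  0.108 ] [ 0.4721 -0.2005  0.108 ] 0.0945566858085137
tri (array([ 0.56364385, -0.21355479,  0.11264952]), np.float64(0.0017609043872112457)) (array([ 0.47322905, -0.19902235,  0.11262592]), np.float64(0.00389931978498292))
rim [[0.6383, 0.0922, 0.085], [0.616, -0.0534, 0.085], [0.4721, -0.0313, 0.085], [0.4926, 0.113, 0.085]] [np.float64(0.1471), np.float64(0.1472), np.float64(0.1456), np.float64(0.1458)]
dish [[0.5212, 0.3814, 0.018], [0.5364, 0.2609, 0.018], [0.4179, 0.2461, 0.018], [0.4029, 0.3651, 0.018]] [0.46961037 0.31337903 0.018     ] [np.float64(0.1194), np.float64(0.1215), np.float64(0.1194), np.float64(0.1199)]
hs [[0.5733, -0.0993, 0.085], [0.5669, -0.1474, 0.085], [0.5181, -0.137, 0.085], [0.5262, -0.0914, 0.085]] [ 0.54610927 -0.11878671  0.085     ] [np.float64(0.0478), np.float64(0.0484), np.float64(0.0499), np.float64(0.0463)]
mid [ 0.51882661 -0.20734738  0.108     ] x [ 0.14576277  0.98931957 -0.        ] grate [0.55474018 0.03013527 0.085     ] predicted grate [0.55395544 0.03107863 0.108     ] dirs [array([0.15122634, 0.98849916, 0.        ]), array([0.14114134, 0.98998946, 0.        ])]
```

Bar length 94.6 mm (given 92), rim 146–148 mm (expected 148), dish 119–121 mm (expected 120), and the predicted grate centre agrees within 1.3 mm. Handle middle is about (0.519, -0.207, 0.108), tray x is about (0.147, 0.989). The jaws need yaw 81.5°, so I'll spin by +2.627 rad, which brings joint 6 to about -0.2. Moving above the handle.

Request:
arm_command --steps "21 22 0 0.175; 42 44 0 0.35; 63 66 0 0.525; 84 88 0 0.70; 105 110 0 0.875; 126 132 0 1.05; 147 154 0 1.225; 168 176 0 1.40; 189 198 0 1.575; 210 220 0 1.75; 231 242 0 1.925; 252 264 0 2.10; 273 286 0 2.275; 294 308 -20 2.45; 313 329 -40 2.627; 313 329 -50 2.627; 313 329 -50 2.627" --fingers 0 --newtons 40

```text
clock: 2.28
tcp_pos: [0.5182, -0.2073, 0.1797]
orientation: [-0.001, 0.758, 0.652, -0.001]
wrist_force: [-0.1, -1.1, 0.2]
finger_gap: 0.0431
```

```bash
python3 - <<'E'
from h import *
c=camera_info("wrist");im=read_camera("wrist")[:,:,::-1].copy()
for p in proj("wrist",[[.5656,-.2142,.108],[.4721,-.2005,.108],[.519,-.2073,.108]],c): cv2.circle(im,tuple(int(v) for v in p.round()),4,(0,0,255),1); print(p)
cv2.imwrite("pics/w1.png",im)
print(get_state()["tcp_pos"],get_state()["joint_pos"])
E
```

```text
[319.79981863 319.87307978]
[319.17735235 175.54948028]
[319.61987926 251.91638744]
[ 0.51852228 -0.20780935  0.18051169] [-0.52395619  0.30154263 -0.0955449   1.17416532 -0.00169687 -0.37398155]
```

View pics/w1.png

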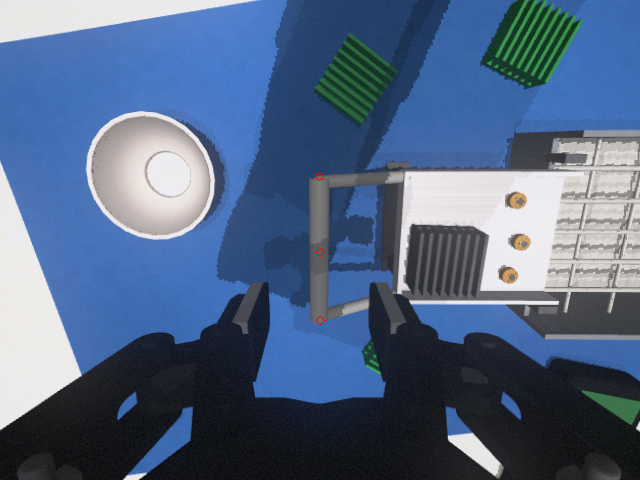

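The projected bar ends (320,320) and (319,176) fall on the bar in the wrist view, and the jaws straddle it squarely. Descending and closing.

Request:
arm_command --steps "0 0 -20 0; 0 0 -45 0; 0 0 -70 0; 0 0 -86 0; 0 0 -91 0; 0 0 -91 0"

```text
clock: 3.08
tcp_pos: [0.5186, -0.2082, 0.09]
orientation: [0.0, 0.758, 0.652, -0.001]
wrist_force: [0.9, 0.1, 0.0]
finger_gap: 0.0425
```

Request:
arm_command --steps "0 0 0 0; 0 0 0 0; 0 0 0 0; 0 0 0 0; 0 0 0 0; 0 0 0 0" --fingers -1 --newtons 40

```text
clock: 3.82
tcp_pos: [0.5195, -0.2077, 0.091]
orientation: [0.001, 0.758, 0.652, 0.0]
wrist_force: [1.0, 5.5, 6.2]
finger_gap: 0.0106
```

```bash
python3 - <<'E'
import numpy as np
R=np.hypot(175,45);p=np.arctan2(45,175)
o=[]
for th in np.arange(.04,.721,.04):
    d=R*(np.cos(p)-np.cos(p+th));z=R*(np.sin(p+th)-np.sin(p))
    o.append(f"{d*.147:.0f} {d*.989:.0f} {z:.0f} 0")
print("; ".join(o))
E
```

```text
0 2 7 0; 1 4 14 0; 1 7 21 0; 1 9 27 0; 2 12 34 0; 2 16 40 0; 3 19 47 0; 3 23 53 0; 4 27 59 0; 5 31 65 0; 5 35 70 0; 6 40 76 0; 7 45 81 0; 7 50 86 0; 8 55 91 0; 9 61 96 0; 10 66 100 0; 11 72 104 0
```

Request:
arm_command --steps "0 2 7 0; 1 4 14 0; 1 7 21 0; 1 9 27 0; 1 9 27 0; 1 9 27 0"

```text
clock: 4.58
tcp_pos: [0.5208, -0.1988, 0.1181]
orientation: [0.001, 0.758, 0.652, 0.0]
wrist_force: [2.7, 0.3, -2.3]
finger_gap: 0.0104
```

```bash
python3 - <<'E'
from h import *
im=read_camera("side")[:,:,::-1];cv2.imwrite("pics/s2.png",cv2.resize(im[130:330,220:470],None,fx=3,fy=3))
s=get_state();print(s["tcp_pos"],s["wrist_force"],s["finger_gap"])
E
```

```text
[ 0.5207616  -0.1987946   0.11800611] [ 2.5785002  -0.46352384 -2.73500044] 0.010343272288956923
```

View pics/s2.png

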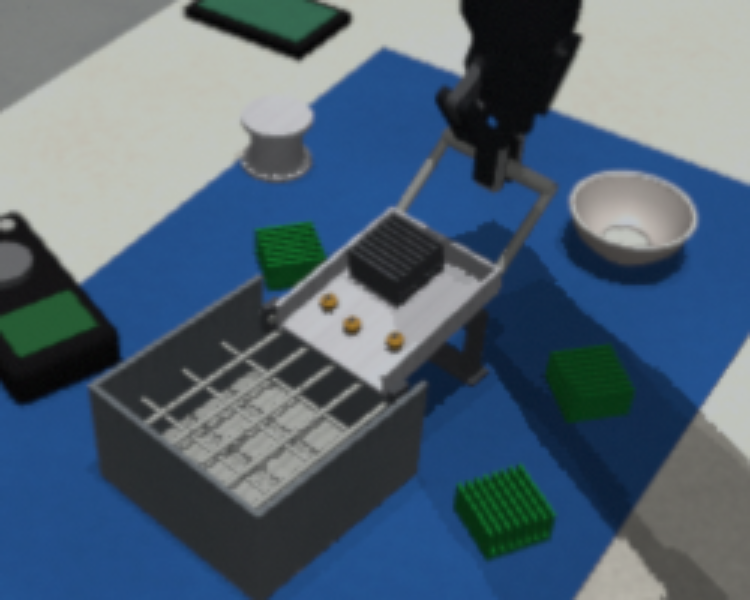

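The tray is lifting with the handle at crop (500,170), and the parts are still in place. I'll carry on along the arc.

Request:
arm_command --steps "1 3 7 0; 1 7 13 0; 2 10 20 0; 2 14 26 0; 3 18 32 0; 4 22 38 0; 4 26 43 0; 5 31 49 0; 6 36 54 0; 6 41 59 0; 7 46 64 0; 8 52 69 0; 9 57 73 0; 9 57 73 0; 9 57 73 0; 9 57 73 0"

```text
clock: 6.62
tcp_pos: [0.5294, -0.1428, 0.1927]
orientation: [0.002, 0.758, 0.652, -0.001]
wrist_force: [-4.5, -6.2, 6.4]
finger_gap: 0.0104
```

```bash
python3 - <<'E'
from h import *
im=read_camera("side")[:,:,::-1];cv2.imwrite("pics/s3.png",cv2.resize(im[130:330,220:470],None,fx=3,fy=3))
im=read_camera("top")[:,:,::-1];cv2.imwrite("pics/t3.png",cv2.resize(im[170:310,250:470],None,fx=3.6,fy=3.6,interpolation=cv2.INTER_CUBIC))
s=get_state();print(s["tcp_pos"],s["wrist_force"],s["finger_gap"])
E
```

```text
[ 0.52946005 -0.14286692  0.19267969] [-2.92455717 -5.30650937  6.08187786] 0.01015049226985475
```

View pics/s3.png

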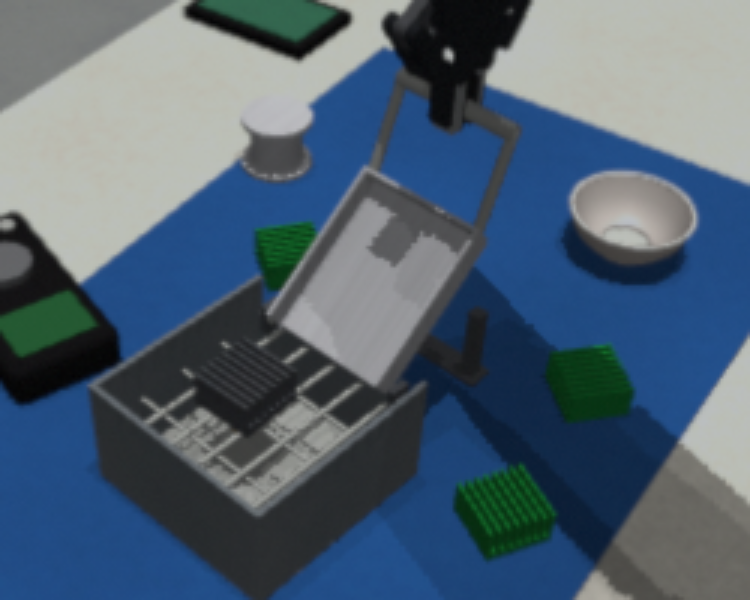

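View pics/t3.png

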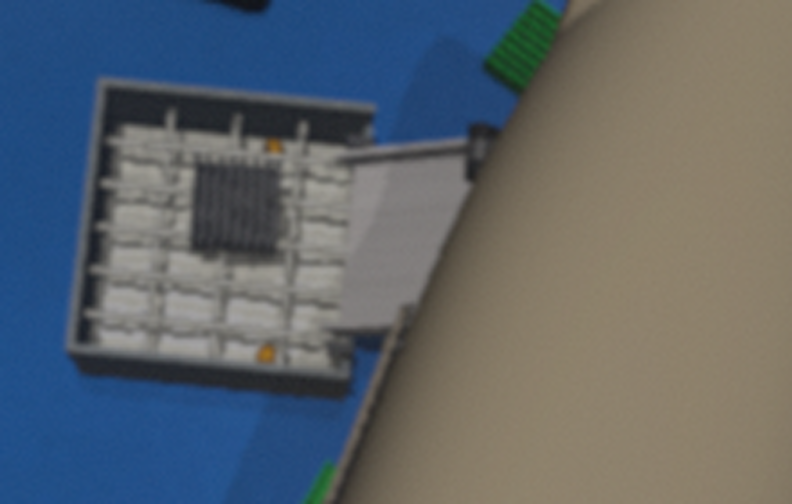

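The tray is empty. The heat sink lies flat on the grate at top crop (237,205), and two spacers show at (275,146) and (266,354). The third is hidden, probably under the sink. Now I'll lower the tray along the same arc.

Request:
arm_command --steps "-1 -5 -4 0; -2 -11 -9 0; -3 -16 -14 0; -3 -21 -19 0; -4 -26 -24 0; -5 -31 -30 0; -5 -35 -35 0; -6 -39 -41 0; -7 -43 -47 0; -7 -47 -53 0; -8 -50 -60 0; -8 -54 -66 0; -9 -57 -73 0; -9 -59 -79 0; -9 -62 -86 0; -10 -64 -93 0; -10 -65 -98 0; -10 -66 -101 0; -10 -66 -101 0; -10 -66 -101 0"

```text
clock: 9.22
tcp_pos: [0.5199, -0.2078, 0.0952]
orientation: [0.003, 0.758, 0.652, 0.001]
wrist_force: [-4.1, 9.0, 23.1]
finger_gap: 0.01
```

```bash
python3 - <<'E'
from h import *
im=read_camera("side")[:,:,::-1];cv2.imwrite("pics/s4.png",cv2.resize(im[130:330,220:470],None,fx=3,fy=3))
s=get_state();print(s["tcp_pos"],s["wrist_force"],s["finger_gap"])
E
```

```text
[ 0.51991435 -0.20779221  0.09521086] [-4.50675335 10.19886135 23.0726264 ] 0.010432766793910055
```

View pics/s4.png

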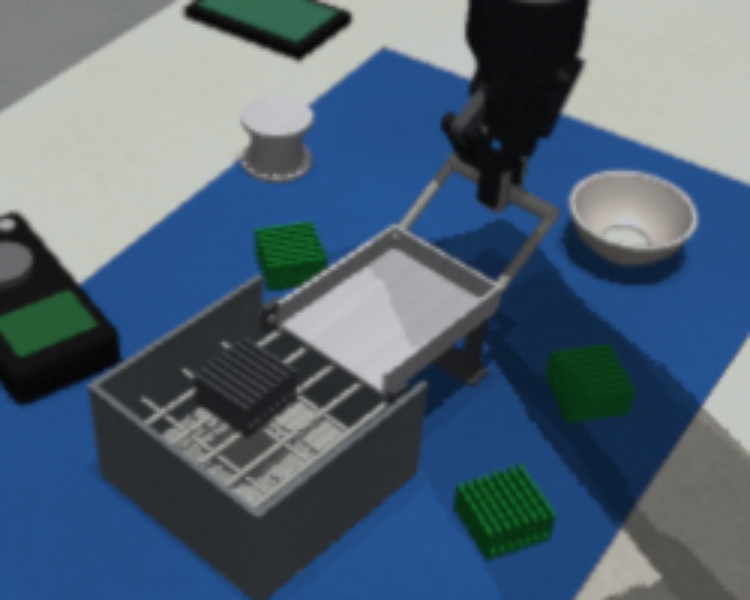

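The tray is level and resting on its support (23 N upward force), and its pan is empty. I'll release it, rise, and look at the grate.

Request:
arm_command --steps "0 0 2 0; 0 0 3 0; 0 0 3 0; 0 0 3 0" --fingers 0

```text
clock: 9.78
tcp_pos: [0.5195, -0.208, 0.0977]
orientation: [0.003, 0.758, 0.652, 0.0]
wrist_force: [0.7, -0.2, -0.7]
finger_gap: 0.0428
```

Request:
arm_command --steps "0 0 30 0; 0 0 60 0; 0 0 100 0; 7 40 140 0; 14 90 160 0; 20 130 160 0; 22 150 160 0; 22 150 160 0; 22 150 160 0"

```text
clock: 10.9
tcp_pos: [0.5414, -0.0587, 0.2571]
orientation: [0.002, 0.758, 0.652, -0.0]
wrist_force: [-0.2, 0.1, -0.3]
finger_gap: 0.0425
```

```bash
python3 - <<'E'
from h import *
for n in("wrist","top","side"):
    c=camera_info(n);im=read_camera(n)[:,:,::-1].copy()
    if n=="wrist": np.save("c5.npy",c,allow_pickle=True)
    if n=="top": im=cv2.resize(im[180:300,260:420],None,fx=5,fy=5,interpolation=cv2.INTER_CUBIC)
    if n=="side": im=cv2.resize(im[130:330,220:470],None,fx=3,fy=3)
    cv2.imwrite(f"pics/{n}5.png",im)
s=get_state();print(s["tcp_pos"],s["wrist_force"],s["finger_gap"],s["clock"],s["joint_pos"])
E
```

```text
[ 0.54139584 -0.05906788  0.25728813] [-0.40034456 -0.29934676  0.26330352] 0.04289973708977059 11.05 [-0.25452629  0.24446848  0.01670704  1.33883771 -0.00282625 -0.10306794]
```

View pics/wrist5.png

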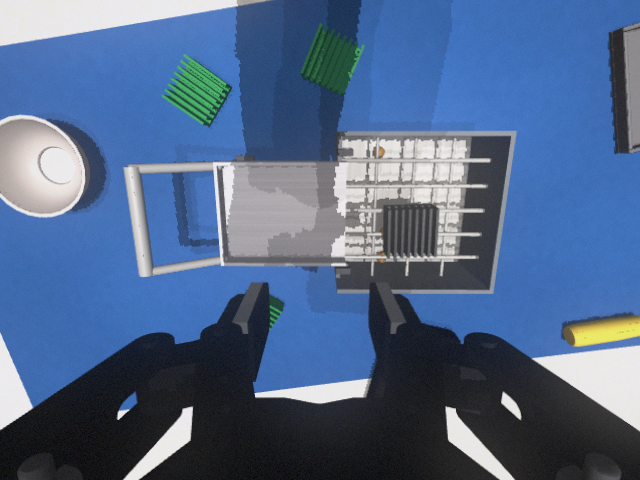

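View pics/top5.png

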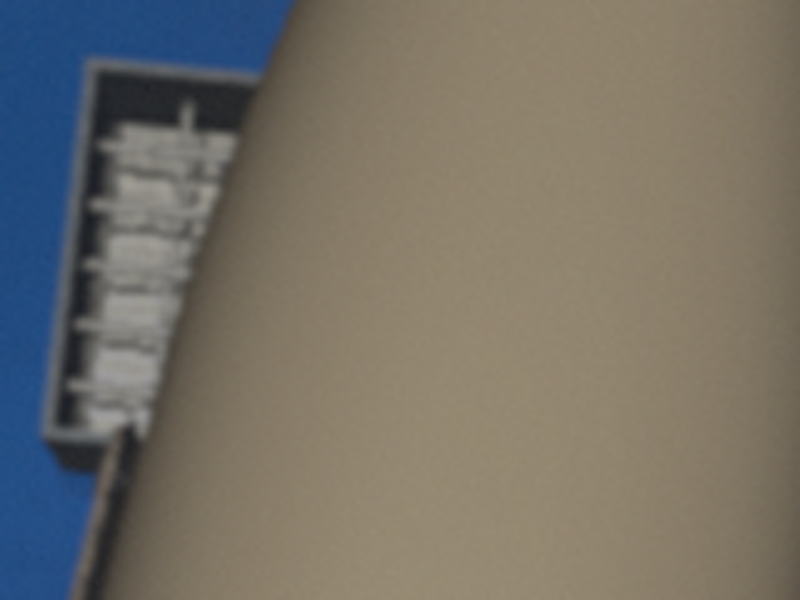

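View pics/side5.png

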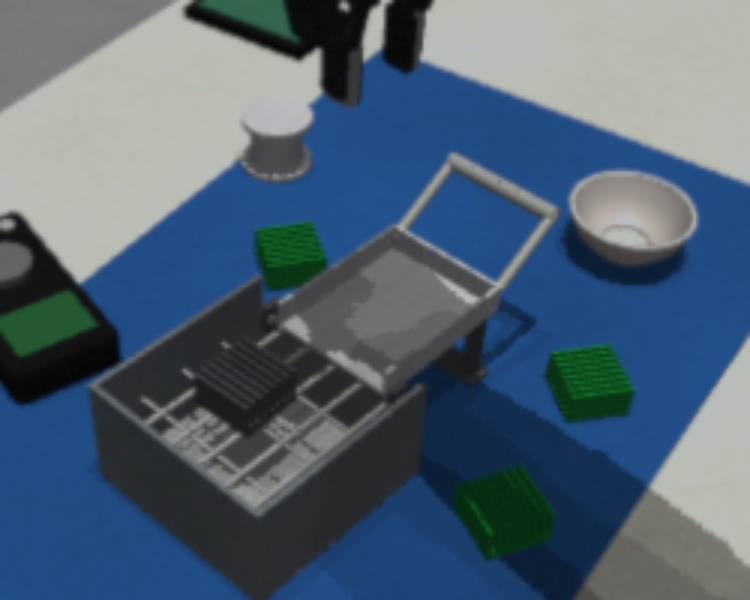

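The wrist view shows the heat sink at about (411,231) and spacers at (379,152) and (381,257). The third isn't visible yet. I'll zoom in and check the heights.

```bash
python3 - <<'E'
from h import *
c=np.load("c5.npy",allow_pickle=True).item()
im=cv2.imread("pics/wrist5.png")
cv2.imwrite("pics/w5c.png",cv2.resize(im[125:300,330:520],None,fx=4,fy=4,interpolation=cv2.INTER_CUBIC)[:600*2,:800])
m=cv2.resize(im[125:275,330:520],None,fx=4,fy=4,interpolation=cv2.INTER_CUBIC);cv2.imwrite("pics/w5c.png",m)
for r in trace("wrist","heatsink_mid")[:5]: print("hs",r["score"],r["box"])
for r in trace("wrist","spacer0_mid")[:6]: print("sp",r["score"],r["box"],[atz("wrist",[(r["box"][0]+r["box"][2]/2,r["box"][1]+r["box"][3]/2)],z,c)[0].round(3) for z in (.009,.06)])
print(proj("wrist",[[.5548,.0306,.055]],c))
E
```

```text
hs 0.89 [299.7, 25.0, 61.3, 72.7]
hs 0.83 [380.6, 203.0, 59.5, 52.1]
hs 0.75 [268.1, 295.1, 15.4, 34.6]
hs 0.72 [160.9, 54.0, 68.8, 72.2]
sp 0.42 [379.7, 253.3, 3.8, 6.6] [array([0.615, 0.002, 0.009]), array([ 0.597, -0.005,  0.06 ])]
[[412.61867084 209.69304349]]
```

View pics/w5c.png

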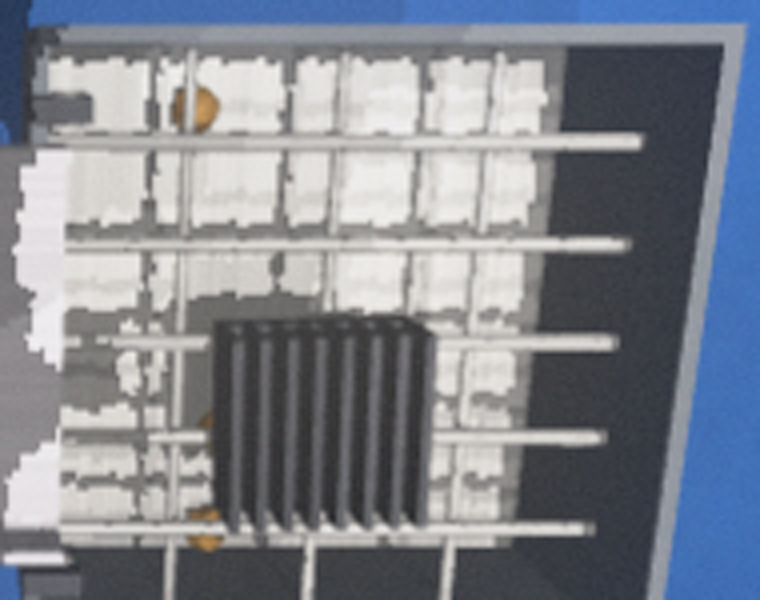

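The third spacer shows at crop (207,420). All three are crossed by bars or ties in front of them, so they are below the grate. I'll triangulate their heights and fit the sink's pose.

```bash
cat > fit.py <<'E'
from h import *
from scipy.optimize import minimize
import sys
def fit(n,mask,c,z0,z1,x0):
    s=np.array([[a,b] for a in(-.023,.023) for b in(-.023,.023)])
    m=mask.astype(np.uint8)
    def sil(p):
        R=np.array([[np.cos(p[2]),-np.sin(p[2])],[np.sin(p[2]),np.cos(p[2])]])
        q=s@R.T+p[:2]
        P=proj(n,np.vstack([np.c_[q,np.full(4,z)] for z in(z0,z1)]),c)
        h=cv2.convexHull(P.astype(np.float32))
        im=np.zeros_like(m);cv2.fillConvexPoly(im,(h*16).round().astype(np.int32),1,shift=4);return im
    def f(p):
        im=sil(p);return 1-(im&m).sum()/max((im|m).sum(),1)
    best=min((minimize(f,[x0[0]+dx,x0[1]+dy,x0[2]+a],method="Nelder-Mead",options=dict(initial_simplex=np.array([x0[0]+dx,x0[1]+dy,x0[2]+a])+np.array([[0,0,0],[.006,0,0],[0,.006,0],[0,0,.1]]))) for dx,dy,a in((0,0,0),(.005,.005,.05),(-.005,0,-.05))),key=lambda r:r.fun)
    return best.x,best.fun
E
python3 - <<'E'
from fit import *
c=np.load("c5.npy",allow_pickle=True).item()
o,D=ray("wrist",[(330+197/4,125+108/4),(330+207/4,125+525/4)],c)
o2,D2=ray("top",[(250+266/3.6,170+354/3.6),(250+275/3.6,170+146/3.6)])
for a,b in zip(D,D2):
    s=np.linalg.lstsq(np.c_[a,-b],o2-o,rcond=None)[0];print("spacer",(o+s[0]*a).round(4),(o2+s[1]*b).round(4))
x=atz("wrist",[(410,230)],.07,c)[0];print(x)
for r in trace("wrist","heatsink_mid"):
    if 370<r["box"][0]<400:
        p,e=fit("wrist",r["mask"],c,.055,.081,[x[0],x[1],-.147]);print("wristfit",p.round(4),e)
for r in trace("side","heatsink_mid"):
    print(r["score"],r["box"])
    cen=np.array(r["box"][:2])+np.array(r["box"][2:])/2
    if np.linalg.norm(cen-(302,258))<10:
        p,e=fit("side",r["mask"],None,.055,.081,[x[0],x[1],-.147]);print("sidefit",p.round(4),e)
        v=p[:2]-[.5548,.0306];print("in grate",v@[.147,.989],v@[-.989,.147])
E
```

```text
spacer [0.4983 0.0114 0.0081] [0.4976 0.0109 0.0079]
spacer [0.613  0.0013 0.013 ] [6.148e-01 1.000e-04 1.340e-02]
[0.57046601 0.0231441  0.07      ]
wristfit [ 0.571   0.0225 -0.1481] 0.06368789596532176
0.85 [371.2, 283.9, 34.3, 35.8]
0.72 [404.0, 244.4, 30.5, 29.0]
0.67 [302.7, 203.4, 26.7, 23.2]
0.58 [283.4, 243.2, 38.0, 34.7]
sidefit [ 0.5714  0.0238 -0.123 ] 0.032098765432098775
in grate -0.004253230619810928 -0.01737605988969455
0.45 [248.7, 181.8, 158.3, 149.1]
```

Two spacers triangulate to z of about 8 and 13 mm, on the pan floor. The wrist and side fits put the sink at (0.571, 0.023), aligned with the jaws, about 50 mm from the nearest tray mouth or wall. Going for it.

Request:
arm_command --steps "10 30 -10 0; 20 60 -40 0; 30 82 -80 0; 30 82 -120 0; 30 82 -135 0; 30 82 -135 0; 30 82 -135 0" --fingers 0.55 --newtons 40

```text
clock: 12.12
tcp_pos: [0.5727, 0.0229, 0.1243]
orientation: [0.004, 0.759, 0.652, 0.001]
wrist_force: [0.6, 0.6, 0.9]
finger_gap: 0.0664
```

```bash
python3 - <<'E'
from h import *
im=read_camera("wrist")[:,:,::-1];cv2.imwrite("pics/w6.png",im)
s=get_state();print(s["tcp_pos"],s["finger_gap"])
E
```

```text
[0.57283442 0.02291834 0.12448569] 0.06605329795677305
```

View pics/w6.png

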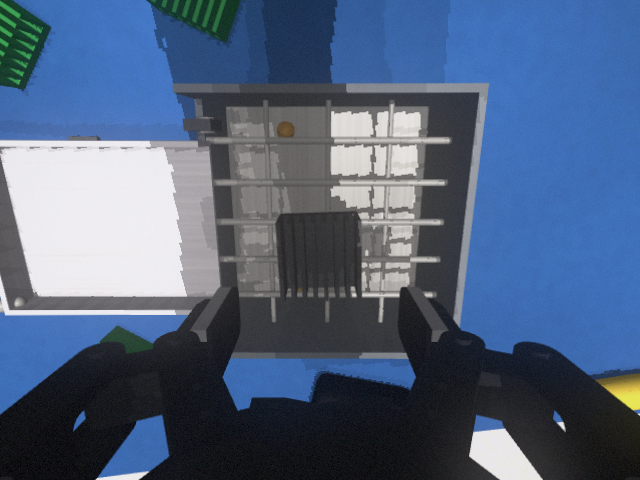

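The sink (columns 277–360) is centred between the jaws at column 320. Descending to 58 mm and gripping.

Request:
arm_command --steps "0 0 -15 0; 0 0 -32 0; 0 0 -48 0; 0 0 -60 0; 0 0 -66 0; 0 0 -66 0"

```text
clock: 12.92
tcp_pos: [0.5726, 0.023, 0.0581]
orientation: [0.004, 0.759, 0.652, 0.001]
wrist_force: [1.2, 0.7, -0.2]
finger_gap: 0.0661
```

Request:
arm_command --steps "0 0 0 0; 0 0 0 0; 0 0 0 0; 0 0 0 0; 0 0 0 0" --fingers -1 --newtons 40

```text
clock: 13.55
tcp_pos: [0.5732, 0.0229, 0.0587]
orientation: [0.004, 0.759, 0.652, 0.002]
wrist_force: [-0.2, -0.5, 4.4]
finger_gap: 0.0453
```

Request:
arm_command --steps "0 0 15 0; 0 0 35 0; 0 0 60 0; 0 0 90 0; 0 0 100 0; 0 0 100 0"

```text
clock: 14.3
tcp_pos: [0.5735, 0.0229, 0.1592]
orientation: [0.004, 0.759, 0.652, 0.002]
wrist_force: [-0.2, -0.0, -2.0]
finger_gap: 0.0451
```

```bash
python3 - <<'E'
from h import *
im=read_camera("wrist")[:,:,::-1];cv2.imwrite("pics/w7.png",im)
im=read_camera("side")[:,:,::-1];cv2.imwrite("pics/s7.png",cv2.resize(im[130:330,220:470],None,fx=3,fy=3))
s=get_state();print(s["tcp_pos"],s["finger_gap"],s["wrist_force"],s["joint_pos"])
E
```

```text
[0.57241034 0.02296326 0.15756935] 0.045045711678926674 [ 0.31954653  0.11947575 -0.03205263] [-0.09824569  0.33533461 -0.10578801  1.12348089 -0.00333461  0.05315081]
```

View pics/w7.png

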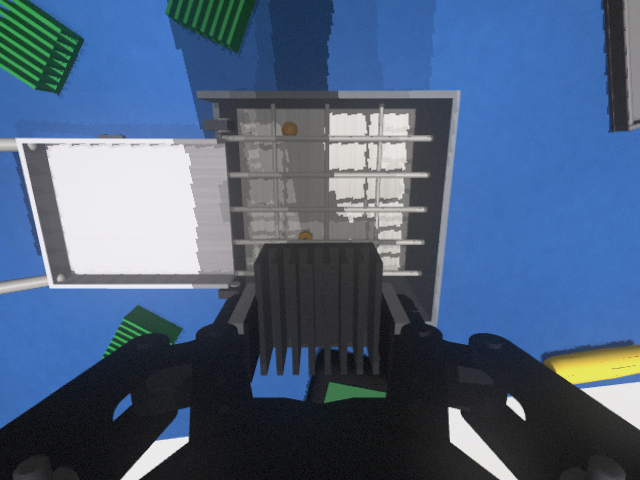

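View pics/s7.png

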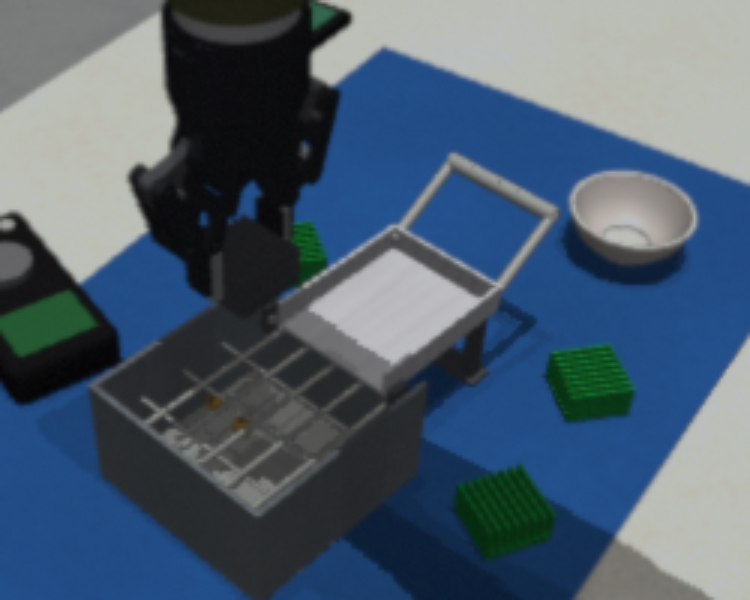

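The sink is held level between the fingers, and the grate top is clear. Spacers show below the bars at (289,129) and (305,237) in wrist, and two in side. Now to the dish, centre (0.470, 0.313), spinning +0.27 to square up with its sides.

Request:
arm_command --steps "-5 14 0 0.02; -13 38 0 0.05; -22 64 0 0.08; -32 90 0 0.1; -42 118 0 0.12; -52 146 0 0.15; -62 174 0 0.18; -72 202 0 0.2; -82 230 0 0.22; -91 256 -10 0.25; -98 276 -30 0.27; -102 287 -55 0.27; -103 290 -80 0.27; -103 290 -100 0.27; -103 290 -110 0.27; -103 290 -110 0.27; -103 290 -110 0.27"

```text
clock: 16.52
tcp_pos: [0.4698, 0.3132, 0.0482]
orientation: [0.003, 0.664, 0.748, 0.002]
wrist_force: [0.0, 0.6, 0.0]
finger_gap: 0.0454
```

```bash
python3 - <<'E'
from h import *
im=read_camera("wrist")[:,:,::-1];cv2.imwrite("pics/w8.png",im)
im=read_camera("side")[:,:,::-1];cv2.imwrite("pics/s8.png",cv2.resize(im[280:480,130:380],None,fx=3,fy=3))
s=get_state();print(s["tcp_pos"],s["finger_gap"],s["wrist_force"])
E
```

```text
[0.47009556 0.31326177 0.04852545] 0.044948002030351264 [-0.24809992 -0.83649256 -1.26536179]
```

View pics/s8.png

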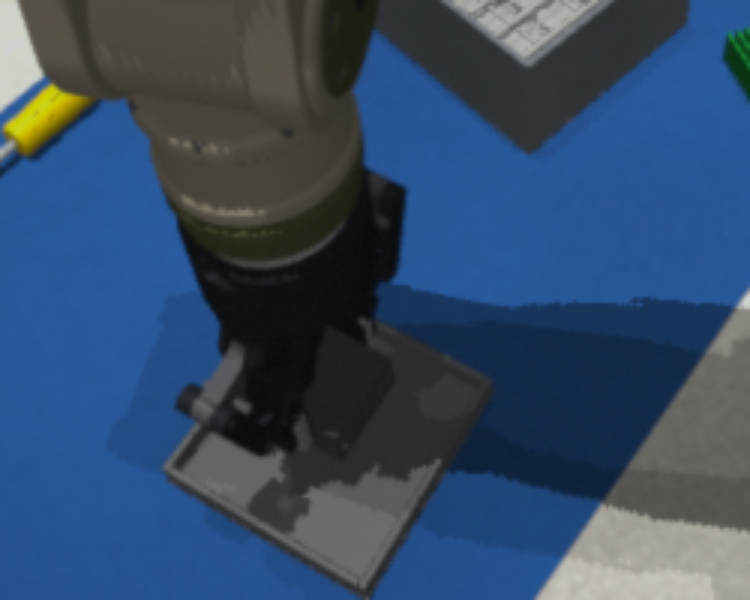

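View pics/w8.png

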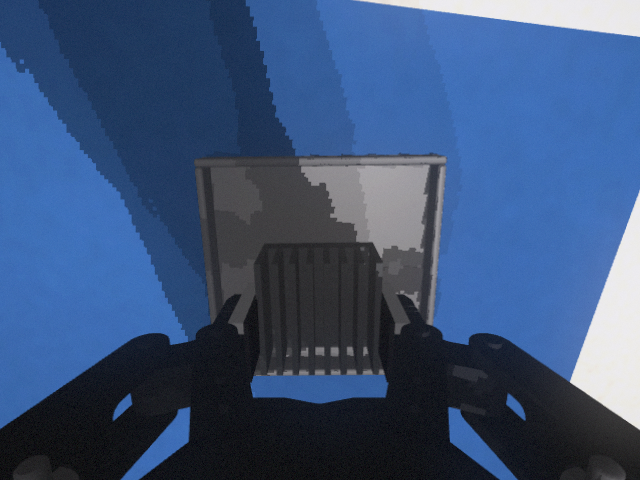

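The sink is centred over the dish and squared with its sides. Lowering.

Request:
arm_command --steps "0 0 -12 0; 0 0 -24 0; 0 0 -33 0; 0 0 -37 0; 0 0 -39 0; 0 0 -39 0; 0 0 -39 0"

```text
clock: 17.5
tcp_pos: [0.4704, 0.3134, 0.0099]
orientation: [0.004, 0.664, 0.748, 0.002]
wrist_force: [1.1, 0.1, -0.3]
finger_gap: 0.0454
```

Request:
arm_command --steps "0 0 -1 0; 0 0 -2 0; 0 0 -2 0"

```text
clock: 17.88
tcp_pos: [0.4703, 0.3134, 0.0078]
orientation: [0.004, 0.664, 0.748, 0.002]
wrist_force: [-0.3, 0.4, -0.3]
finger_gap: 0.0455
```

Request:
arm_command --steps "0 0 0 0; 0 0 0 0; 0 0 0 0; 0 0 0 0; 0 0 0 0" --fingers 0.5

```text
clock: 18.5
tcp_pos: [0.4703, 0.3134, 0.0078]
orientation: [0.004, 0.664, 0.748, 0.002]
wrist_force: [-0.3, 0.5, -0.1]
finger_gap: 0.0643
```

Request:
arm_command --steps "0 0 15 0; 0 0 35 0; 0 0 65 0; 0 0 110 0; 0 0 150 0; -30 -40 180 0; -40 -90 200 0; -40 -140 200 0; -40 -190 200 0; -40 -240 200 0; -40 -270 200 0; -40 -270 200 0; -40 -270 200 0"

```text
clock: 20.12
tcp_pos: [0.4304, 0.0436, 0.2085]
orientation: [0.004, 0.664, 0.748, 0.003]
wrist_force: [0.5, -0.2, -0.0]
finger_gap: 0.0646
```

```bash
python3 - <<'E'
from fit import *
for n in("top","side","wrist"):
    im=read_camera(n)[:,:,::-1];cv2.imwrite(f"pics/{n}9.png",im)
for n in ("top","side"):
    for r in trace(n,"heatsink_mid"):
        cen=np.array(r["box"][:2])+np.array(r["box"][2:])/2
        x=atz(n,[cen],.017)[0]
        if np.hypot(x[0]-.4696,x[1]-.3134)<.06:
            p,e=fit(n,r["mask"],None,.004,.03,[x[0],x[1],.13]);print(n,p.round(4),e,np.hypot(p[0]-.4696,p[1]-.3134))
s=get_state();print(s["tcp_pos"],s["finger_gap"],s["wrist_force"],s["clock"])
E
```

```text
top [0.4683 0.3145 0.0917] 0.08913649025069637 0.0017310436609859843
side [0.4685 0.3134 0.109 ] 0.06098514464425331 0.0010874514975457222
[0.43027097 0.04419737 0.20787047] 0.06436063405887708 [-0.32721022  0.22190936  0.19259462] 20.375
```

View pics/side9.png

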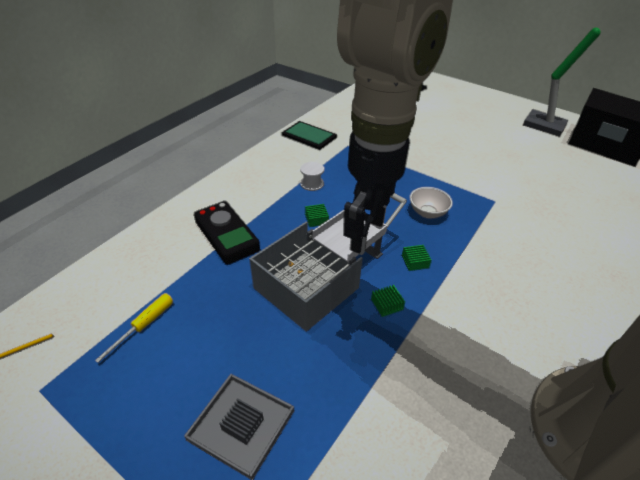

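View pics/wrist9.png

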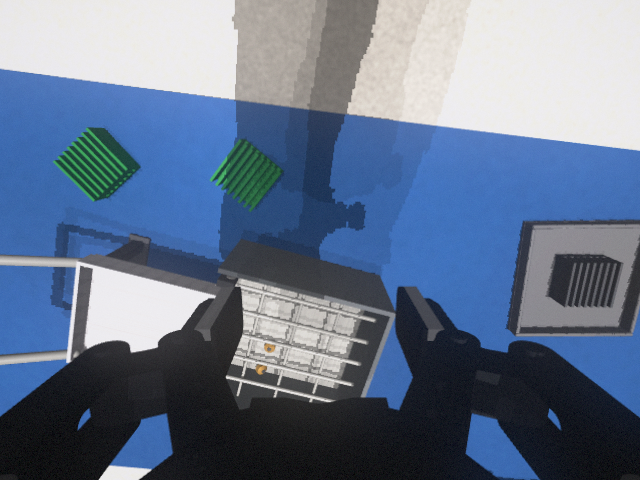

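View pics/top9.png

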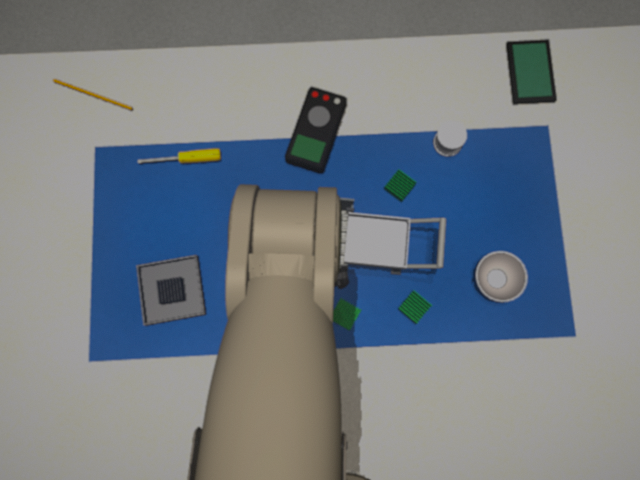

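The sink lies in the dish within 2 mm of its centre (top and side fits agree), and the tray is level and empty. One last height check on the two spacers in the far half, including the third.

```bash
python3 - <<'E'
from h import *
for u in [(268,348),(261,369)]:
    for v in [(291.0,264.0),(299.7,271.0)]:
        p,e=tri("wrist",u,"side",v);print(u,v,p.round(4),round(e*1000,1),"mm; dist to grate",np.hypot(p[0]-.5548,p[1]-.0306).round(3))
E
```

```text
(268, 348) (291.0, 264.0) [0.6039 0.0054 0.0055] 21.8 mm; dist to grate 0.055
(268, 348) (299.7, 271.0) [0.5894 0.0067 0.0073] 0.4 mm; dist to grate 0.042
(261, 369) (291.0, 264.0) [0.6162 0.0013 0.0073] 1.2 mm; dist to grate 0.068
(261, 369) (299.7, 271.0) [0.5976 0.0049 0.0146] 22.7 mm; dist to grate 0.05
```

All three spacers are on the pan floor (z about 7–8 mm), within 70 mm of the grate's centre. Handing in.

```bash
python3 - <<'E'
from workcell import *
print(hand_in()); print(get_state()["clock"])
E
```

```text
the job is handed in; nothing more can be done
None
the job is handed in; nothing more can be done
```

I tipped the tray by its handle to about 0.7 rad, and it emptied onto the grate. I then lowered the tray to level, let go of the handle, and moved the dark heat sink from the grate to the square grey dish. The job was handed in at about 20.4 s of the 54 s allowed; no verdict was reported.

Last checks:
- **Heat sink:** it lies flat in the dish, 1–2 mm from its middle. The top and side fits agree to about 1 mm.
- **Spacers:** all three triangulate to about 7–8 mm above the bench, 42–68 mm from the grate's middle. The first, early reading for one of them was 13 mm, still well under the 45 mm limit.
- **Tray:** it looks level and empty in the pictures. I judged this by eye and by the 23 N force when it met its support; I did not measure the hinge angle.
- **Robot:** the gripper was well clear of everything, with almost no force at the wrist.

No check failed. The only mismatch was a finger opening of 10–11 mm on the 12 mm bar, and the bar still moved with the fingers throughout the lift.

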